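# Hold down a brittle seal cast for examination

### The job

Take the oblong plaster seal cast from the grey board and lay it face up in the middle of the examination stand's cork pad, its long side running under the length of the lever, then swing the stand's hinged lever fully shut so that its foot holds the cast down. The cast is old and brittle: grip it as lightly as the gripper allows (never above 30 N), lower it onto the pad without dropping or pressing it, and leave the other casts, the beaker and the brush where they are.

Things in the scene. Friction and masses are not known exactly. Their poses are not given: they have to be found in the camera images.
- oblong_cast: The brittle cast to be held down: white plaster tablet with rounded ends, 66 mm long (its x axis), 40 mm wide (y axis; flat parallel sides 26 mm long), 14 mm thick, about 45 g, raised border on its upper face. Lies face up. Origin at the centre of its underside, z up. A grip above about 35 N, a push above 35 N against the stand or a drop of 10 mm cracks it.
- round_cast: Another cast, to be left alone: white plaster disc, 44 mm diameter, 14 mm thick. Origin at the centre of its underside.
- square_cast: Another cast, to be left alone: white plaster square, 42 x 42 mm, 14 mm thick. Origin at the centre of its underside.
- board: Fixed flat grey board, 130 mm (x) by 280 mm (y), upper face 10 mm above the table; the three casts lie on it in a row along its y axis, 85 mm apart, in any order, each turned by its own angle, the oblong one roughly lengthwise. Origin at the centre of its underside.
- stand: Fixed examination stand: grey steel base 90 mm wide (y), from x = -55 to +95 mm, 22 mm high; on it a cork pad 90 mm (x) by 64 mm (y), upper face 28 mm above the table. Two steel hinge ears at x = +75 mm, 37 mm over their outsides, reach 70 mm above the table. Origin on the table under the pad's centre; x points from the pad to the hinge, z up.
- pad_centre (a point): Centre of the cork pad's upper face, 28 mm above the table; axes as the stand's.
- clamp_lever (a joint): Angle of the stand's hinged steel lever (rad): 0 fully shut (lever level over the pad, against its stop, pointing to the stand's -x), about 1.57 upright, 2.0 leaning back at its open stop. Starts open. The hinge is stiff: the lever stays where it is left; about 1.5 to 3 N at the handle moves it.
- lever_hinge (a point): Point on the lever's hinge axis (the axis runs along the stand's y): 75 mm behind the pad's centre, 60 mm above the table; axes as the stand's.
- lever_handle (a point): Centre of the lever's black cross handle: a round bar 16 mm thick and 36 mm long along the stand's y, at the free end of the lever, 125 mm from the hinge axis. The rest of the lever is a flat bar 14 mm wide and 8 mm thick.
- foot: Sprung round rubber foot, 16 mm diameter, under the lever 75 mm from the hinge axis; origin at the centre of its face, 21 mm below the lever's centre line. With the lever shut it stands over the pad's centre and yields 3 mm on the cast's top, pressing with about 1 to 1.5 N. Spring travel 9 mm.
- beaker: Small glass beaker, 72 mm across, 90 mm high, standing at the far side; to be left alone. Origin at the centre of its underside.
- brush: Wooden-handled brush, 170 mm long, lying at the outer left side; to be left alone.
Mind the look-alikes: they are no part of the job. There is more than one size of the stand; the one meant has the size given above.

How it is judged:
By the outcome, as a careful person would: the job done as asked, in the order asked, and still so for the second after the job is handed in, with the robot touching nothing.
It also fails if it takes over 59 s, if anything falls off the work surface, if the arm or the gripper's body presses on something with over 40 N, if the wrist force passes 120 N, or if a joint passes its speed limit or range.

### The arm

A 6-joint arm with a two-finger parallel gripper is mounted at the origin on the work surface. World frame = base frame: x ahead of the robot, y to its left, z up, the work surface at z = 0. Lengths are in m, angles in degrees, forces in N, time in s.
With the tool pointing down it reaches from about 0.4 to 0.825 m from the base axis. Payload 7 kg.
Tool frame: the origin (TCP) lies midway between the tips of the shut fingers; the grasp point (between the pads) lies 19 mm behind it (r.grip_point_offset is the z of the grasp point in the tool frame, in m); z points along the fingers, y is the line along which they close (so a half turn about z gives the same grasp; the last joint's range is limited). The gripper opens to 88 mm and grips with 3 to 60 N. Pads are 19 mm wide; open, the fingers measure 130 mm over their backs; the gripper's body (78 mm by 193 mm) begins 47 mm behind the grasp point.
Start: joints at [-55.628, 20.546, 0.682, 0, -70.136, -16.507], TCP at [0.207, -0.642, 0.227] pointing down, gripper open.
Joint ranges: [-176.03, 176.03], [-82.01, 121.73], [-58.28, 71.71], [-173.87, 95.51], [-174.79, -0.11], [-173.66, 173.66]. Speed limits (degrees/s): [136.94, 136.94, 172.46, 180, 180, 180].

### API

Orientations are given as [roll, pitch, yaw] about the fixed x, y, z axes, in that order (R = Rz(yaw) Ry(pitch) Rx(roll)).
In Python, from plant import r, viewer, recognise, outline_of, pinpoint gives the robot as it stands.
- The arm moves only by the tool move_arm, never from a script. Its argument "targets" is a list of rows, each a list of 2 entries, a list of its own where there are three numbers: the shift along the tool's x, y, z in cm, then the turn, a rotation vector about the tool's x, y, z in rad. A call has 1 to 5 rows; each row is the pose to reach, as a shift and turn from the pose commanded when the call began, along the tool's axes at that moment; what a row does not reach only later rows make up. A row lasts 1/8 s, in which the tool goes at most 62.5 mm and 10.7 degrees, less where a joint would pass 70% of its speed; a pose out of reach is approached as far as the arm can. A call with a gripper value outside its range is refused whole. "jaw" is the finger opening in cm, from 0 to 8.76, set as the call begins (left out, the last holds). The fingers move at their own pace and stop on an object; "squeeze" is the grip in N (left out, the last holds). Time passes only in rows, so rows that repeat a pose let the fingers close. It gives the time, the measured TCP pose, the force, the opening and the grip force at its end, in the units of the state.
- r.get_state(): the state, without advancing time (a new reading comes with each control period).
- viewer.capture(name): name is "scene" or "top" or "wrist"; returns a dict with "image" (420x560x3 uint8, blue, green, red), "intrinsics" (3x3 intrinsics, pixels), "camera_from_world" (4x4, takes a point from world to camera coordinates). Camera axes: x right, y up, looking along -z (the intrinsics and any distortion apply to the point x, -y, -z); pixel columns grow to the right and rows downward; lengths in m; the calibration is good to about 2 mm. A picture is of the moment at which its call begins. There is no depth.
- r.close_job(): hands the job in; it is judged then, once.
Trained networks look in the newest picture that a camera, given by its name, has taken for a name from the list of things; names that differ only in an ending like _2 or _b are one class to them, and where a whole thing is asked for, a point or a joint stands for the part that bears it (a point fixed in the world has none). Each returns a list of dicts, best first, with "score" (0 to 1); they miss things now and then, are a little off and sometimes report something else, mostly with a low value. They report only what shows in the picture. A call takes as long as a camera call. They do not tell look-alikes from the thing itself.
- recognise(label, camera): "box" ([left, top, right, bottom] in pixels, round what is visible of it).
- outline_of(label, camera): "mask" (420x560 bool, what is visible of it) and "box" ([left, top, right, bottom] in pixels, round what is visible of it).
- pinpoint(label, camera): "location" ([row, column] in pixels: a listed point, or the origin of a listed thing).
The state is a dict: "time_s": time; "joints": joint angles; "qd": joint speeds; "joint_torque": joint torques, N m; "tcp_pos": TCP position; "eef_rot": TCP orientation; "contact_force": force on the tool from outside, world axes, zero at the start; "moment": the same for the moment, N m; "gripper_width": finger opening in m; "gripper_force": force on a finger pad.
Only numpy, scipy, OpenCV 4.12 (cv2) and the standard library are available. Lean on these libraries where they do the work, as an engineer would, in place of code of your own. Each camera call takes 0.05 s, during which the arm holds its last target. There are 200 camera calls.

## Working session

There is one attempt and no reset: what is moved stays moved. The work goes in short steps, Python scripts to look and compute and a tool call to move; the robot and the scene stay as the last step left them, time stands still between calls to the robot, and variables do not carry over. Pictures are saved under pics/ and viewed, at most 10 in all, crops included, and the job is handed in when it is done.

Besides the shell and the picture viewer there is one more tool, called after ">>>" by a JSON object that holds its "op" and its "data", one argument or row to a line. move_arm: Moves the arm, as the interface text tells. Its arguments: {"type":"object","properties":{"targets":{"type":"array","items":{"type":"array"}},"jaw":{"type":"number"},"squeeze":{"type":"number"}},"required":["targets"]}

```bash
ls; mkdir -p pics; cat > h.py <<'E'
import numpy as np,cv2
from plant import r,viewer,recognise,outline_of,pinpoint
def cap(n,f=None):
    c=viewer.capture(n)
    if f: cv2.imwrite('pics/'+f,c['image'])
    return c
def ray(c,row,col):
    K=np.array(c['intrinsics']);T=np.array(c['camera_from_world'])
    d=np.linalg.inv(K)@[col,row,1]; d=np.array([d[0],-d[1],-d[2]])
    R=T[:3,:3]; return -R.T@T[:3,3],R.T@d
def at(c,row,col,z):
    o,d=ray(c,row,col); return o+d*(z-o[2])/d[2]
def proj(c,p):
    K=np.array(c['intrinsics']);T=np.array(c['camera_from_world'])
    q=T[:3,:3]@np.array(p)+T[:3,3]; u=K@[q[0],-q[1],-q[2]]; return u[1]/u[2],u[0]/u[2]
E
python3 - <<'E'
from h import *
np.set_printoptions(precision=3,suppress=True)
for n in('scene','top'):
    c=cap(n,n+'0.png'); print(n,c['intrinsics'][0],ray(c,210,280))
    for l in('oblong_cast','round_cast','square_cast','stand','board','clamp_lever','foot'):
        print(l,[(np.round(a['box']),round(a['score'],2)) for a in recognise(l,n)[:4]])
    for l,z in(('oblong_cast',.01),('pad_centre',.028),('lever_hinge',.06),('lever_handle',.17),('stand',0),('board',0)):
        print(l,[(np.round(a['location']),round(a['score'],2),at(c,*a['location'],z)) for a in pinpoint(l,n)[:3]])
s=r.get_state();print(s)
E
```

```text
pics
scene [396.769   0.    280.505] (array([ 1.071, -0.335,  0.773]), array([-0.567,  0.419, -0.709]))
oblong_cast [(array([210., 233., 234., 255.]), 0.75)]
round_cast [(array([152., 264., 168., 281.]), 0.6)]
square_cast [(array([184., 252., 204., 269.]), 0.75)]
stand [(array([294., 165., 351., 238.]), 0.76), (array([252., 125., 309., 190.]), 0.65)]
board [(array([122., 222., 252., 308.]), 0.89)]
clamp_lever [(array([330., 164., 347., 208.]), 0.64), (array([259., 126., 294., 161.]), 0.56)]
foot []
oblong_cast [(array([243., 222.]), 0.95, array([ 0.468, -0.069,  0.01 ]))]
pad_centre [(array([148., 277.]), 0.71, array([0.249, 0.259, 0.028])), (array([197., 318.]), 0.58, array([0.495, 0.217, 0.028]))]
lever_hinge [(array([156., 288.]), 0.86, array([0.333, 0.236, 0.06 ])), (array([206., 332.]), 0.66, array([0.566, 0.202, 0.06 ]))]
lever_handle [(array([130., 270.]), 0.97, array([0.328, 0.176, 0.17 ])), (array([170., 336.]), 0.63, array([0.558, 0.211, 0.17 ]))]
stand [(array([207., 318.]), 0.79, array([ 0.504,  0.212, -0.   ])), (array([160., 272.]), 0.6, array([0.261, 0.232, 0.   ])), (
[... 1161 characters left out ...]
ray([0.568, 0.212, 0.17 ]))]
stand [(array([216., 232.]), 0.95, array([0.497, 0.212, 0.   ])), (array([300., 221.]), 0.66, array([0.262, 0.236, 0.   ]))]
board [(array([226., 366.]), 0.92, array([ 0.479, -0.168,  0.   ]))]
{'time_s': 1.4, 'joints': array([-55.628,  20.545,   0.683,  -0.001, -70.136, -16.507]), 'qd': array([-0.044,  0.078,  0.085, -0.105, -0.052,  0.066]), 'joint_torque': array([ -0.001, -58.238,  29.33 ,   7.002,   0.012,  -0.   ]), 'tcp_pos': array([ 0.207, -0.642,  0.227]), 'eef_rot': array([-180.   ,    0.001, -162.135]), 'contact_force': array([-0.156, -0.211,  0.092]), 'moment': array([-0.05 ,  0.028, -0.053]), 'gripper_force': 0.0, 'gripper_width': 0.08774189476461962}
```

```bash
python3 -c "
import cv2,numpy as np
a=cv2.imread('pics/scene0.png');b=cv2.imread('pics/top0.png');cv2.imwrite('pics/both.png',cv2.resize(np.vstack([a,b]),None,fx=.714,fy=.714))"
```

```text
(no output)
```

View pics/top0.png

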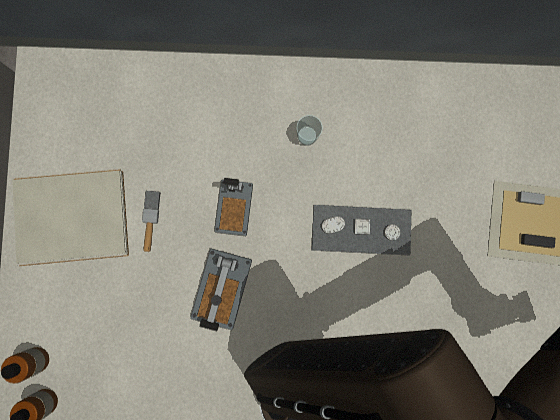

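View pics/scene0.png

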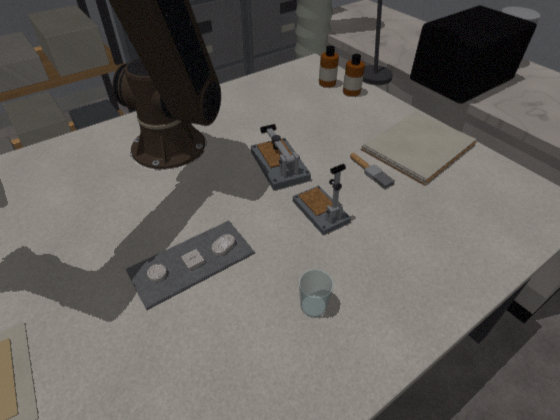

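Top view: oblong at (225,333), square (227,362), round (232,392). The small stand at (208,234) has an open lever and measures about 56 px, or 150 mm. The larger look-alike stand at (290,220) has its lever nearly shut, at about 80 px. I'll check the choice in a crop and measure coarsely.

```bash
python3 - <<'E'
from h import *
np.set_printoptions(precision=4,suppress=True)
c=cap('top');im=c['image']
a=cv2.resize(im[165:350,180:410],None,fx=3.4,fy=3.2,interpolation=cv2.INTER_CUBIC);cv2.imwrite('pics/crop.png',a)
print('scale m/px at .022',at(c,208,234,.022)-at(c,207,234,.022))
for (R,C,z) in((225,333,.024),(227,362,.024),(232,392,.024),(214,233,.028),(208,234,.022)): print(at(c,R,C,z))
g=cv2.cvtColor(im,cv2.COLOR_BGR2GRAY)
m=np.zeros_like(g);m[205:250,315:347]=(g[205:250,315:347]>150)*255
pts=np.argwhere(m);w=np.array([at(c,y,x,.024)[:2] for y,x in pts]).astype(np.float32)
print(len(pts),cv2.minAreaRect(w),w.mean(0))
for n in('stand','oblong_cast','board'):
  for o in outline_of(n,'top')[:2]:
    p=np.argwhere(o['mask']);w=np.array([at(c,y,x,.02)[:2] for y,x in p]).astype(np.float32);print(n,o['score'],o['box'],cv2.minAreaRect(w))
w=cap('wrist');print(np.array(w['intrinsics']),ray(w,210,280),r.get_state()['tcp_pos'],np.array(w['camera_from_world']))
E
```

```text
scale m/px at .022 [-0.0028 -0.0001  0.    ]
[ 0.4768 -0.0714  0.024 ]
[ 0.4733 -0.153   0.024 ]
[ 0.4615 -0.2376  0.024 ]
[0.4998 0.2082 0.028 ]
[0.5172 0.2065 0.022 ]
253 ((0.4959603250026703, -0.07288239896297455), (0.06133245676755905, 0.08206263184547424), 84.77510070800781) [ 0.481  -0.0724]
stand 0.88 [190.9, 249.9, 249.5, 330.3] ((0.2859530448913574, 0.23653915524482727), (0.12358791381120682, 0.2164452224969864), 77.22103881835938)
stand 0.87 [214.6, 177.4, 253.5, 235.7] ((0.5214534401893616, 0.20871397852897644), (0.0915883406996727, 0.15643906593322754), 84.6728515625)
board 0.84 [311.5, 201.3, 411.3, 255.1] ((0.4662371277809143, -0.15136398375034332), (0.27890318632125854, 0.1289416402578354), 88.7412109375)
[[303.2233   0.     275.9289]
 [  0.     303.2233 212.7272]
 [  0.       0.       1.    ]] (array([ 0.1379, -0.6653,  0.3845]), array([ 0.2431,  0.0919, -0.9658])) [ 0.2071 -0.6424  0.2266] [[-0.3067  0.9518 -0.0005  0.6757]
 [-0.9169 -0.2956 -0.2683  0.033 ]
 [-0.2555 -0.0818  0.9633 -0.3896]
 [ 0.      0.      0.      1.    ]]
```

View pics/crop.png

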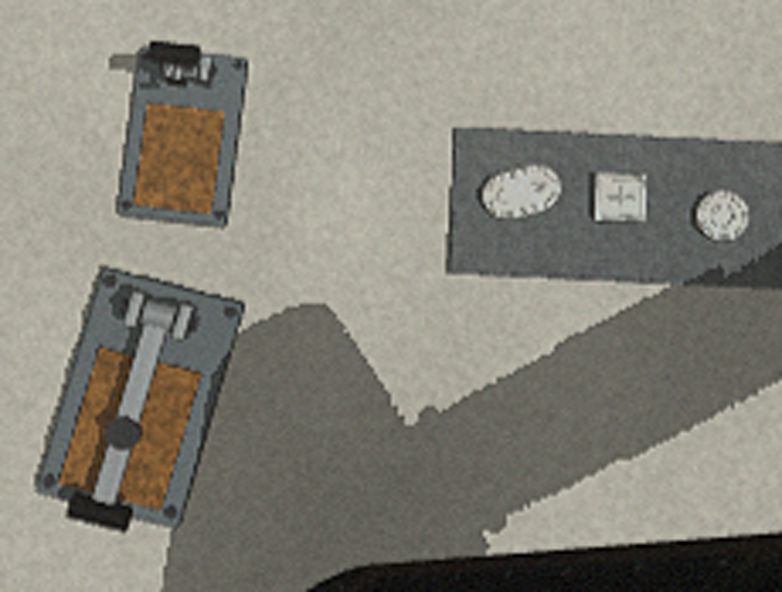

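The crop confirms the choices. The oblong cast is at crop (520,192), tilted about 12°. The square cast is at (620,197) and the round one at (722,215). The right stand is the small one, at crop (182,140), measured at 0.092 x 0.156 m, and the one at (140,395) is too big. Moving above the cast for a close look.

>>> {"op": "move_arm", "data": {
  "targets": [
    [[-4.0, 4.3, 0.7], [0, 0, 0]],
    [[-8.1, 8.7, 1.4], [0, 0, 0]],
    [[-12.2, 13.0, 2.2], [0, 0, 0]],
    [[-16.3, 17.4, 2.9], [0, 0, 0]],
    [[-20.3, 21.7, 3.6], [0, 0, 0]]
  ],
  "jaw": 8.0,
  "squeeze": 3
}}

```text
time_s: 2.28
tcp_pos: [0.3343, -0.372, 0.1907]
eef_rot: [-180.0, 0.0, -162.1]
contact_force: [0.8, 0.6, 0.1]
gripper_width: 0.0801
gripper_force: 0.0
```

>>> {"op": "move_arm", "data": {
  "targets": [
    [[-4.0, 4.3, 0.7], [0, 0, 0]],
    [[-8.1, 8.7, 1.4], [0, 0, 0]],
    [[-12.2, 13.0, 2.2], [0, 0, 0]],
    [[-16.3, 17.4, 2.9], [0, 0, 0]],
    [[-20.3, 21.7, 3.6], [0, 0, 0]]
  ]
}}

```text
time_s: 2.9
tcp_pos: [0.4611, -0.1028, 0.1549]
eef_rot: [-180.0, 0.1, -162.1]
contact_force: [1.6, -0.7, -0.1]
gripper_width: 0.0797
gripper_force: 0.0
```

>>> {"op": "move_arm", "data": {
  "targets": [
    [[-1.3, 1.3, 0.2], [0, 0, -0.18]],
    [[-2.5, 2.6, 0.4], [0, 0, -0.36]],
    [[-2.5, 2.6, 0.4], [0, 0, -0.54]],
    [[-2.5, 2.6, 0.4], [0, 0, -0.72]],
    [[-2.5, 2.6, 0.4], [0, 0, -0.9]]
  ]
}}

```text
time_s: 3.52
tcp_pos: [0.4763, -0.0723, 0.1507]
eef_rot: [-180.0, 0.0, -110.2]
contact_force: [-0.0, 0.2, 0.1]
gripper_width: 0.0798
gripper_force: 0.0
```

>>> {"op": "move_arm", "data": {
  "targets": [
    [[0, 0, 0], [0, 0, -0.18]],
    [[0, 0, 0], [0, 0, -0.36]],
    [[0, 0, 0], [0, 0, -0.54]],
    [[0, 0, 0], [0, 0, -0.57]],
    [[0, 0, 0], [0, 0, -0.57]]
  ]
}}

```text
time_s: 4.15
tcp_pos: [0.4762, -0.0724, 0.1506]
eef_rot: [-180.0, 0.0, -78.1]
contact_force: [0.4, -0.3, -0.1]
gripper_width: 0.0797
gripper_force: 0.0
```

```bash
cat >> h.py <<'E'
def rect(m,c,z):
    p=np.argwhere(m); w=np.array([at(c,y,x,z)[:2] for y,x in p]).astype(np.float32)
    mu=w.mean(0); e,v=np.linalg.eigh(np.cov((w-mu).T)); a=v[:,1]
    return cv2.minAreaRect(w),mu,np.degrees(np.arctan2(a[1],a[0])),4*np.sqrt(e)
E
python3 - <<'E'
from h import *
np.set_printoptions(precision=4,suppress=True)
s=r.get_state();print(s['time_s'],s['joints'],s['tcp_pos'],s['eef_rot'],s['gripper_width'])
c=cap('wrist','w1.png')
print([(np.round(a['location']),a['score'],at(c,*a['location'],.010)) for a in pinpoint('oblong_cast','wrist')[:3]])
for o in outline_of('oblong_cast','wrist')[:2]: print(o['score'],o['box'],rect(o['mask'],c,.024))
g=cv2.cvtColor(c['image'],cv2.COLOR_BGR2GRAY)
n,l,st,ce=cv2.connectedComponentsWithStats((g>150).astype(np.uint8))
for i in range(1,n):
    if 500<st[i,4]<40000: print(st[i],ce[i],rect(l==i,c,.024))
E
```

```text
4.15 [ 14.8215   6.0767 -29.2888  -0.0007 -54.6226  -2.9122] [ 0.4762 -0.0724  0.1506] [-179.9882    0.0012  -78.0911] 0.07968554388829514
[(array([203., 273.]), 0.61, array([ 0.479 , -0.0715,  0.01  ]))]
0.6 [247.9, 169.3, 290.4, 236.8] (((0.4795926511287689, -0.0746963769197464), (0.0389859713613987, 0.06509237736463547), 16.27001190185547), array([ 0.4798, -0.0757], dtype=float32), np.float64(107.08825913724843), array([0.0413, 0.0676]))
0.28 [265.9, 92.6, 319.1, 149.1] (((0.4770926833152771, -0.15598136186599731), (0.04169140011072159, 0.04161864519119263), 89.5346450805664), array([ 0.4772, -0.1564], dtype=float32), np.float64(97.23902472452323), array([0.0476, 0.048 ]))
[ 308    0   52   45 1830] [333.459   19.6732] (((0.46171659231185913, -0.2364843636751175), (0.042214736342430115, 0.03224090114235878), 11.90308952331543), array([ 0.462 , -0.2384], dtype=float32), np.float64(-171.1633497629662), array([0.0341, 0.0448]))
[ 268   89   54   57 2121] [294.3993 117.2287] (((0.4764840602874756, -0.15614674985408783), (0.04096881300210953, 0.04071326553821564), 89.54236602783203), array([ 0.4765, -0.1565], dtype=float32), np.float64(-175.34552969217066), array([0.0469, 0.0473]))
[ 252  171   43   54 1909] [272.1414 198.6658] (((0.4805901348590851, -0.07960481196641922), (0.03982112929224968, 0.05324190482497215), 16.27001953125), array([ 0.4809, -0.0791], dtype=float32), np.float64(103.98679187758772), array([0.0425, 0.0554]))
[ 245  302  132   27 3059] [307.1465 315.5584] (((0.41398051381111145, 0.037721797823905945), (0.14260080456733704, 0.03201083093881607), 11.921509742736816), array([0.4179, 0.0391], dtype=float32), np.float64(-168.40972545499847), array([0.0385, 0.1421]))
```

View pics/w1.png

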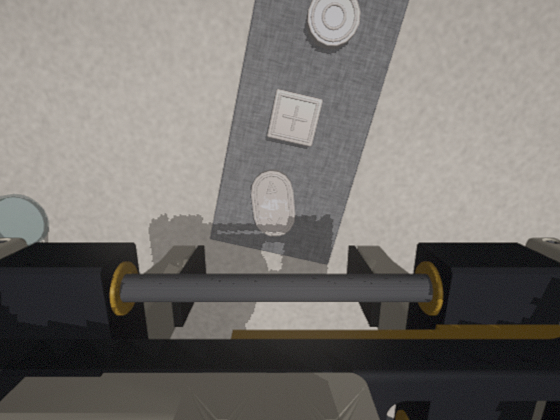

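The wrist view shows the oblong cast at (203,273), about 65x39 mm with its long axis at ~107°. The square cast is at (117,294) and the round one at (20,333). Descending.

>>> {"op": "move_arm", "data": {
  "targets": [
    [[0.2, -0.3, 3.5], [0, 0, -0.08]],
    [[0.2, -0.3, 7.0], [0, 0, -0.08]],
    [[0.2, -0.3, 10.0], [0, 0, -0.08]],
    [[0.2, -0.3, 12.0], [0, 0, -0.08]],
    [[0.2, -0.3, 12.8], [0, 0, -0.08]]
  ],
  "jaw": 6.5
}}

```text
time_s: 4.92
tcp_pos: [0.4788, -0.0739, 0.0215]
eef_rot: [179.9, 0.0, -73.4]
contact_force: [0.2, 0.7, 0.7]
gripper_width: 0.0651
gripper_force: 0.0
```

>>> {"op": "move_arm", "data": {
  "targets": [
    [[0, 0, 0.4], [0, 0, 0]],
    [[0, 0, 0.8], [0, 0, 0]],
    [[0, 0, 1.0], [0, 0, 0]],
    [[0, 0, 1.0], [0, 0, 0]]
  ]
}}

```text
time_s: 5.42
tcp_pos: [0.4796, -0.0737, 0.0128]
eef_rot: [-180.0, -0.0, -73.3]
contact_force: [-0.5, -0.2, 1.3]
gripper_width: 0.065
gripper_force: 0.0
```

>>> {"op": "move_arm", "data": {
  "targets": [
    [[0, 0, 0], [0, 0, 0]],
    [[0, 0, 0], [0, 0, 0]],
    [[0, 0, 0], [0, 0, 0]],
    [[0, 0, 0], [0, 0, 0]],
    [[0, 0, 0], [0, 0, 0]]
  ],
  "jaw": 3.6,
  "squeeze": 3
}}

```text
time_s: 6.05
tcp_pos: [0.4796, -0.0737, 0.0126]
eef_rot: [-180.0, -0.0, -73.3]
contact_force: [-0.9, 0.9, 1.5]
gripper_width: 0.0401
gripper_force: 3.0
```

>>> {"op": "move_arm", "data": {
  "targets": [
    [[0, 0, -0.5], [0, 0, 0]],
    [[0, 0, -1.5], [0, 0, 0]],
    [[0, 0, -4.0], [0, 0, 0]],
    [[0, 0, -8.0], [0, 0, 0]],
    [[0, 0, -12.0], [0, 0, 0]]
  ]
}}

```text
time_s: 6.68
tcp_pos: [0.4793, -0.0738, 0.1344]
eef_rot: [-180.0, -0.0, -73.3]
contact_force: [0.9, 0.8, -0.6]
gripper_width: 0.0398
gripper_force: 3.0
```

```bash
python3 - <<'E'
from h import *
np.set_printoptions(precision=4,suppress=True)
s=r.get_state();print(s['time_s'],s['joints'],s['tcp_pos'],s['gripper_width'],s['gripper_force'])
for n in('top','scene'):
  c=cap(n,n+'1.png'); hsv=cv2.cvtColor(c['image'],cv2.COLOR_BGR2HSV)
  m=((hsv[...,0]<20)&(hsv[...,1]>120)&(hsv[...,2]>60)).astype(np.uint8)
  k,l,st,ce=cv2.connectedComponentsWithStats(m)
  for i in range(1,k):
    if st[i,4]>150: print(n,st[i],rect(l==i,c,.028))
  for o in outline_of('stand',n)[:3]: print(o['score'],o['box'],rect(o['mask'],c,.02))
  for a in ('lever_handle','lever_hinge'): print(a,[(np.round(q['location']),round(q['score'],2)) for q in pinpoint(a,n)])
E
```

```text
6.675 [ 14.549    7.4503 -30.1523   0.0028 -52.3886   2.1259] [ 0.4793 -0.0738  0.1344] 0.03976948522824987 2.9854586720466614
top [220 197  26  32 239] (((0.5006386041641235, 0.21044474840164185), (0.06206792965531349, 0.08684767782688141), 84.9655990600586), array([0.5221, 0.2151], dtype=float32), np.float64(137.08885474902354), array([0.0561, 0.0972]))
top [144 223   9  28 174] (((0.4313023090362549, 0.4395414888858795), (0.01753256842494011, 0.07554628700017929), 86.51200103759766), array([0.4304, 0.4397], dtype=float32), np.float64(176.39697325497366), array([0.0199, 0.0873]))
top [197 274  22  45 416] (((0.2734984755516052, 0.2693990170955658), (0.0285864919424057, 0.11843282729387283), 76.12564086914062), array([0.273 , 0.2697], dtype=float32), np.float64(165.96099361582668), array([0.0323, 0.1371]))
top [215 279  24  45 549] (((0.26168790459632874, 0.21807309985160828), (0.03555808588862419, 0.11776170879602432), 75.93191528320312), array([0.2615, 0.2179], dtype=float32), np.float64(166.15841895647276), array([0.0404, 0.1378]))
top [  1 355  28  28 383] (((0.06992010772228241
[... 2129 characters left out ...]
0.2062], dtype=float32), np.float64(165.2576268827388), array([0.0697, 0.1042]))
0.65 [253.5, 127.8, 306.9, 191.0] (((0.25719958543777466, 0.24264083802700043), (0.13296718895435333, 0.3160748779773712), 75.8155746459961), array([0.2917, 0.234 ], dtype=float32), np.float64(158.9465022432354), array([0.1442, 0.3091]))
0.58 [295.8, 163.6, 350.3, 236.1] (((0.48809605836868286, 0.23638997972011566), (0.1495976746082306, 0.2868371903896332), 50.71092987060547), array([0.5205, 0.2199], dtype=float32), np.float64(133.02200022009092), array([0.1404, 0.2525]))
lever_handle [(array([133., 270.]), 0.74), (array([167., 338.]), 0.73)]
lever_hinge [(array([206., 331.]), 0.82), (array([156., 288.]), 0.58)]
```

>>> {"op": "move_arm", "data": {
  "targets": [
    [[-1.5, -0.4, -0.2], [0, 0, 0]],
    [[-4.5, -1.0, -0.5], [0, 0, 0]],
    [[-8.0, -1.8, -0.8], [0, 0, 0]],
    [[-11.5, -2.6, -1.2], [0, 0, 0]],
    [[-15.0, -3.4, -1.6], [0, 0, 0]]
  ]
}}

```text
time_s: 7.7
tcp_pos: [0.4685, 0.0814, 0.1483]
eef_rot: [180.0, -0.0, -73.3]
contact_force: [0.6, 0.8, -0.6]
gripper_width: 0.0398
gripper_force: 3.0
```

>>> {"op": "move_arm", "data": {
  "targets": [
    [[-3.5, -0.8, 0], [0, 0, 0.12]],
    [[-7.0, -1.6, 0], [0, 0, 0.28]],
    [[-10.0, -2.3, 0], [0, 0, 0.44]],
    [[-12.0, -2.8, 0], [0, 0, 0.6]],
    [[-12.9, -3.0, 0], [0, 0, 0.76]]
  ]
}}

```text
time_s: 8.32
tcp_pos: [0.4602, 0.2136, 0.148]
eef_rot: [180.0, -0.1, -117.1]
contact_force: [0.1, -0.9, -0.2]
gripper_width: 0.0399
gripper_force: 3.0
```

>>> {"op": "move_arm", "data": {
  "targets": [
    [[0, 0, 0], [0, 0, 0.16]],
    [[0, 0, 0], [0, 0, 0.32]],
    [[0, 0, 0], [0, 0, 0.48]],
    [[0, 0, 0], [0, 0, 0.64]],
    [[0, 0, 0], [0, 0, 0.8]]
  ]
}}

```text
time_s: 8.95
tcp_pos: [0.4602, 0.2124, 0.1481]
eef_rot: [-180.0, -0.1, -163.0]
contact_force: [-0.2, 0.3, -1.6]
gripper_width: 0.0405
gripper_force: 3.0
```

>>> {"op": "move_arm", "data": {
  "targets": [
    [[0, 0, 0], [0, 0, 0.16]],
    [[0, 0, 0], [0, 0, 0.3]],
    [[0, 0, 0], [0, 0, 0.39]],
    [[0, 0, 0], [0, 0, 0.39]],
    [[0, 0, 0], [0, 0, 0.39]]
  ]
}}

```text
time_s: 9.57
tcp_pos: [0.4605, 0.2121, 0.1483]
eef_rot: [-180.0, -0.0, 175.1]
contact_force: [0.4, 0.5, -0.4]
gripper_width: 0.0396
gripper_force: 3.0
```

```bash
python3 - <<'E'
from h import *
np.set_printoptions(precision=4,suppress=True)
s=r.get_state();print(s['time_s'],s['joints'],s['tcp_pos'],s['eef_rot'],s['gripper_width'],s['gripper_force'])
c=cap('wrist','w2.png'); hsv=cv2.cvtColor(c['image'],cv2.COLOR_BGR2HSV)
m=((hsv[...,0]<20)&(hsv[...,1]>120)&(hsv[...,2]>60)).astype(np.uint8)
k,l,st,ce=cv2.connectedComponentsWithStats(m)
for i in range(1,k):
    if st[i,4]>300: print(st[i],rect(l==i,c,.028))
for o in outline_of('stand','wrist')[:3]: print(o['score'],o['box'],rect(o['mask'],c,.022))
for a,z in (('lever_handle',.174),('lever_hinge',.06),('pad_centre',.028),('stand',0)): print(a,[(np.round(q['location']),round(q['score'],2),at(c,*q['location'],z)) for q in pinpoint(a,'wrist')])
E
```

```text
9.575 [  46.9623    8.6688  -26.5205   -0.0002  -54.8425 -141.8826] [0.4605 0.2121 0.1483] [-179.9751   -0.0197  175.0797] 0.039597634133651805 2.9851972684264183
[ 227    0   41   45 1336] (((0.301577091217041, 0.2010459005832672), (0.028991268947720528, 0.032071247696876526), 76.23758697509766), array([0.3014, 0.2019], dtype=float32), np.float64(138.6866202654413), array([0.033 , 0.0342]))
[ 294    0   46   57 1727] (((0.31067708134651184, 0.25583910942077637), (0.0326860286295414, 0.041334617882966995), 76.134521484375), array([0.3103, 0.2588], dtype=float32), np.float64(175.02556211833587), array([0.0337, 0.0442]))
[ 495  111   37   87 1883] (((0.4302785098552704, 0.4282430112361908), (0.021637147292494774, 0.07695106416940689), 86.74917602539062), array([0.4278, 0.4285], dtype=float32), np.float64(177.07259872650803), array([0.0244, 0.0859]))
0.63 [232.8, 186.6, 320.7, 329.2] (((0.5193785429000854, 0.20650076866149902), (0.09075004607439041, 0.15740236639976501), 83.98323059082031), array([0.4948, 0.209 ], dtype=float32), np.float64(175.40183134137422), array([0.1211, 0.2284]))
0.62 [472.1, 109.8, 532.9, 275.0] (((0.47085195779800415, 0.4311516582965851), (0.05019308626651764, 0.1594613641500473), 86.04071044921875), array([0.4755, 0.4307], dtype=float32), np.float64(178.56637189470544), array([0.0459, 0.1717]))
0.57 [198.5, 0.0, 360.3, 145.3] (((0.33524778485298157, 0.22175148129463196), (0.12119352072477341, 0.11479836702346802), 76.21440124511719), array([0.3368, 0.2229], dtype=float32), np.float64(94.93487435789848), array([0.12  , 0.1415]))
lever_handle []
lever_hinge [(array([ 91., 268.]), 0.92, array([0.3606, 0.214 , 0.06  ])), (array([336., 276.]), 0.73, array([0.5782, 0.2017, 0.06  ]))]
pad_centre []
stand []
```

View pics/w2.png

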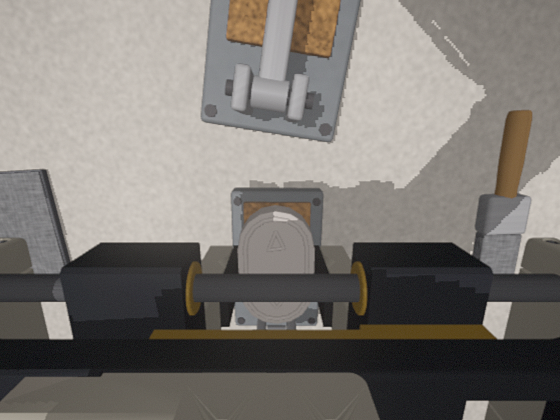

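The wrist view shows the held cast at (263,277). The right stand is below it, with its base edge at row 187 and columns 232–322, and its lever is out of view. I'll check where the cast sits in the hand and refine the pad centre.

```bash
python3 - <<'E'
from h import *
np.set_printoptions(precision=4,suppress=True)
c=cap('wrist'); p=r.get_state()['tcp_pos']; im=c['image']
g=cv2.cvtColor(im,cv2.COLOR_BGR2GRAY).astype(int)
print('col277',[(i,g[i,277]) for i in range(180,215)],[(i,g[i,277]) for i in range(300,330)])
print('row215 edges',[(i,g[200,i]) for i in list(range(226,240))+list(range(314,328))])
for R in(206,207,209,318,320,322): print(R,(at(c,R,277,p[2]+.0114)-p)[:2])
for R,C in((187,234),(187,321),(190,234),(190,321)): print(R,C,at(c,R,C,.022))
for P in((.4467,.2585,.022),(.4387,.1689,.022),(.5015,.2085,.028)): print(proj(c,P))
print([(o['score'],rect(o['mask'],c,p[2]+.0114)) for o in outline_of('oblong_cast','wrist')[:1]])
E
```

```text
col277 [(180, np.int64(192)), (181, np.int64(192)), (182, np.int64(193)), (183, np.int64(194)), (184, np.int64(181)), (185, np.int64(175)), (186, np.int64(153)), (187, np.int64(110)), (188, np.int64(79)), (189, np.int64(80)), (190, np.int64(82)), (191, np.int64(93)), (192, np.int64(98)), (193, np.int64(98)), (194, np.int64(98)), (195, np.int64(100)), (196, np.int64(98)), (197, np.int64(97)), (198, np.int64(102)), (199, np.int64(100)), (200, np.int64(98)), (201, np.int64(82)), (202, np.int64(86)), (203, np.int64(100)), (204, np.int64(100)), (205, np.int64(104)), (206, np.int64(111)), (207, np.int64(114)), (208, np.int64(115)), (209, np.int64(113)), (210, np.int64(112)), (211, np.int64(143)), (212, np.int64(191)), (213, np.int64(196)), (214, np.int64(195))] [(300, np.int64(59)), (301, np.int64(65)), (302, np.int64(128)), (303, np.int64(133)), (304, np.int64(124)), (305, np.int64(127)), (306, np.int64(135)), (307, np.int64(134)), (308, np.int64(132)), (309, np.int64(133)), (310, np.int64(135)), (311, np.int64(135)), (312, np.int64(135)), (313, np.int64(135)), (314, np.int64(136)), (315,
[... 902 characters left out ...]
 np.int64(133)), (327, np.int64(135))]
206 [-0.0351  0.0028]
207 [-0.0345  0.0028]
209 [-0.0335  0.0027]
318 [ 0.0289 -0.0027]
320 [ 0.0302 -0.0028]
322 [ 0.0314 -0.003 ]
187 234 [0.4386 0.173  0.022 ]
187 321 [0.4459 0.2554 0.022 ]
190 234 [0.4415 0.1726 0.022 ]
190 321 [0.4488 0.2553 0.022 ]
(np.float64(187.58734851963573), np.float64(324.2812518006574))
(np.float64(187.4704157094559), np.float64(229.78464611334505))
(np.float64(247.7328639605874), np.float64(276.9726073571562))
[(0.76, (((0.45861905813217163, 0.2110171765089035), (0.03969590365886688, 0.06727305054664612), 86.84428405761719), array([0.4526, 0.2115], dtype=float32), np.float64(174.9647480727367), array([0.0409, 0.0716])))]
```

>>> {"op": "move_arm", "data": {
  "targets": [
    [[-1.2, 0, 1.0], [0, 0, 0]],
    [[-2.7, 0, 2.5], [0, 0, 0]],
    [[-4.2, 0, 4.5], [0, 0, 0]],
    [[-4.2, 0, 6.5], [0, 0, 0]],
    [[-4.2, 0, 8.5], [0, 0, 0]]
  ]
}}

```text
time_s: 10.6
tcp_pos: [0.5032, 0.2078, 0.062]
eef_rot: [-180.0, -0.0, 174.9]
contact_force: [0.7, 0.7, -0.1]
gripper_width: 0.0401
gripper_force: 3.0
```

>>> {"op": "move_arm", "data": {
  "targets": [
    [[0, 0, 1.2], [0, 0, 0]],
    [[0, 0, 2.0], [0, 0, 0]],
    [[0, 0, 2.5], [0, 0, 0]],
    [[0, 0, 2.8], [0, 0, 0]],
    [[0, 0, 2.8], [0, 0, 0]]
  ]
}}

```text
time_s: 11.22
tcp_pos: [0.5027, 0.2083, 0.0358]
eef_rot: [180.0, 0.0, 175.0]
contact_force: [-0.1, -0.5, -1.2]
gripper_width: 0.0401
gripper_force: 3.0
```

>>> {"op": "move_arm", "data": {
  "targets": [
    [[0, 0, 0.05], [0, 0, 0]],
    [[0, 0, 0.1], [0, 0, 0]],
    [[0, 0, 0.15], [0, 0, 0]],
    [[0, 0, 0.15], [0, 0, 0]],
    [[0, 0, 0.15], [0, 0, 0]]
  ]
}}

```text
time_s: 11.85
tcp_pos: [0.5026, 0.2082, 0.0341]
eef_rot: [-180.0, -0.0, 175.0]
contact_force: [0.1, -0.1, -0.8]
gripper_width: 0.04
gripper_force: 3.0
```

>>> {"op": "move_arm", "data": {
  "targets": [
    [[0, 0, 0.1], [0, 0, 0]],
    [[0, 0, 0.2], [0, 0, 0]],
    [[0, 0, 0.3], [0, 0, 0]],
    [[0, 0, 0.3], [0, 0, 0]],
    [[0, 0, 0.3], [0, 0, 0]]
  ]
}}

```text
time_s: 12.48
tcp_pos: [0.5026, 0.2082, 0.031]
eef_rot: [-180.0, -0.0, 174.9]
contact_force: [0.2, -0.4, 0.0]
gripper_width: 0.0402
gripper_force: 3.0
```

>>> {"op": "move_arm", "data": {
  "targets": [
    [[0, 0, 0.02], [0, 0, 0]],
    [[0, 0, 0.04], [0, 0, 0]],
    [[0, 0, 0.05], [0, 0, 0]],
    [[0, 0, 0.05], [0, 0, 0]]
  ]
}}

```text
time_s: 12.98
tcp_pos: [0.5026, 0.2082, 0.0307]
eef_rot: [180.0, 0.0, 174.9]
contact_force: [-1.0, -0.5, 2.3]
gripper_width: 0.0404
gripper_force: 3.0
```

>>> {"op": "move_arm", "data": {
  "targets": [
    [[0, 0, 0], [0, 0, 0]],
    [[0, 0, 0], [0, 0, 0]],
    [[0, 0, 0], [0, 0, 0]],
    [[0, 0, 0], [0, 0, 0]]
  ],
  "jaw": 5.2
}}

```text
time_s: 13.48
tcp_pos: [0.5026, 0.2082, 0.0305]
eef_rot: [-180.0, -0.0, 174.9]
contact_force: [-0.1, 0.5, -0.9]
gripper_width: 0.0521
gripper_force: 0.0
```

>>> {"op": "move_arm", "data": {
  "targets": [
    [[0, 0, -1.0], [0, 0, 0]],
    [[0, 0, -4.0], [0, 0, 0]],
    [[0, 0, -8.0], [0, 0, 0]],
    [[0, 0, -12.0], [0, 0, 0]],
    [[0, 0, -15.0], [0, 0, 0]]
  ]
}}

```text
time_s: 14.1
tcp_pos: [0.5029, 0.2084, 0.1833]
eef_rot: [179.9, 0.1, 175.0]
contact_force: [0.0, 0.3, -0.8]
gripper_width: 0.0516
gripper_force: 0.0
```

```bash
python3 - <<'E'
from h import *
np.set_printoptions(precision=4,suppress=True)
s=r.get_state();print(s['time_s'],s['joints'],s['tcp_pos'],s['eef_rot'],s['gripper_width'])
c=cap('wrist','w3.png'); hsv=cv2.cvtColor(c['image'],cv2.COLOR_BGR2HSV)
for o in outline_of('oblong_cast','wrist')[:2]: print(o['score'],o['box'],rect(o['mask'],c,.042))
m=((hsv[...,0]<20)&(hsv[...,1]>100)&(hsv[...,2]>40)).astype(np.uint8)
m[:100]=0
k,l,st,ce=cv2.connectedComponentsWithStats(m)
for i in range(1,k):
    if st[i,4]>200: print(st[i],rect(l==i,c,.028))
for a,z in (('lever_handle',.174),('lever_hinge',.06)): print(a,[(np.round(q['location']),round(q['score'],2),at(c,*q['location'],z)) for q in pinpoint(a,'wrist')])
E
```

```text
14.1 [  43.1459   10.1313  -19.5689    0.017   -60.1636 -138.1996] [0.5029 0.2084 0.1833] [179.9083   0.1019 174.9547] 0.051638119986863365
0.91 [252.8, 169.1, 293.0, 230.9] (((0.5014253258705139, 0.2064380794763565), (0.03996994346380234, 0.0645095556974411), 84.9450912475586), array([0.501, 0.207], dtype=float32), np.float64(173.7634924268052), array([0.0421, 0.068 ]))
[ 480  100   28   50 1021] (((0.44671523571014404, 0.42855939269065857), (0.021591171622276306, 0.0472165048122406), 86.62313842773438), array([0.4452, 0.4288], dtype=float32), np.float64(177.765613095744), array([0.024 , 0.0534]))
[544 100   8 138 627] (((0.4996455907821655, 0.4898359179496765), (0.14532186090946198, 0.00507500721141696), 6.869487762451172), array([0.4935, 0.4891], dtype=float32), np.float64(-173.02320650099887), array([0.0053, 0.1665]))
[ 246  154   62   83 2568] (((0.5002228021621704, 0.20852306485176086), (0.0626387968659401, 0.08869924396276474), 84.79837036132812), array([0.4924, 0.2101], dtype=float32), np.float64(175.9379250844156), array([0.0887, 0.1183]))
[185 330 184  10 882] (((0.669555127620697, 0.19373087584972382), (0.22122640907764435, 0.012723622843623161), 85.29869842529297), array([0.6697, 0.1913], dtype=float32), np.float64(84.77813214733357), array([0.0136, 0.2334]))
lever_handle []
lever_hinge [(array([ 36., 271.]), 0.74, array([0.357 , 0.2166, 0.06  ])), (array([275., 280.]), 0.55, array([0.5755, 0.2056, 0.06  ]))]
```

View pics/w3.png

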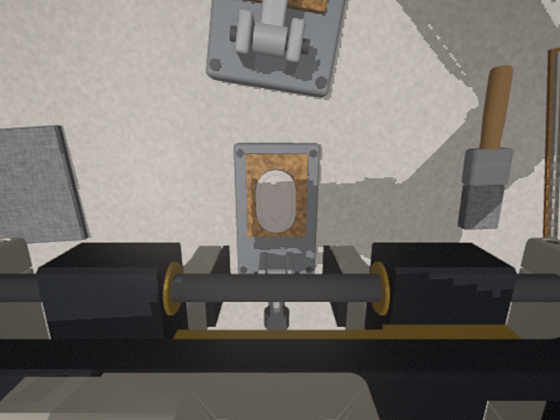

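The view shows the cast on the pad, at (200,276). The pad spans columns 246–308, so the cast is within about 2 mm of the centre and aligned. The lever leans back with its handle at (315,277). Next I'll go behind the handle with shut fingers.

>>> {"op": "move_arm", "data": {
  "targets": [
    [[0, 0, -4.0], [0, 0, 0]],
    [[-3.0, 0, -6.5], [0, 0, 0]],
    [[-7.5, 0, -6.5], [0, 0, 0]],
    [[-12.0, 0, -6.5], [0, 0, 0]],
    [[-15.2, 0, -6.5], [0, 0, 0]]
  ],
  "jaw": 0
}}

```text
time_s: 14.92
tcp_pos: [0.6551, 0.1942, 0.2437]
eef_rot: [-179.9, -0.1, 174.9]
contact_force: [1.0, 1.0, 0.2]
gripper_width: 0.0075
gripper_force: 0.0
```

>>> {"op": "move_arm", "data": {
  "targets": [
    [[0, 0, 0], [0, 0, 0]],
    [[0, 0, 2.0], [0, 0, 0]],
    [[0, 0, 4.5], [0, 0, 0]],
    [[0, 0, 7.0], [0, 0, 0]],
    [[0, 0, 8.3], [0, 0, 0]]
  ]
}}

```text
time_s: 15.55
tcp_pos: [0.6524, 0.1945, 0.1606]
eef_rot: [-179.9, -0.2, 175.0]
contact_force: [0.3, -0.2, 0.4]
gripper_width: 0.0001
gripper_force: 0.0
```

>>> {"op": "move_arm", "data": {
  "targets": [
    [[0, 0, 0], [0, 0, 0]],
    [[0.5, 0, 0], [0, 0, 0]],
    [[1.0, 0, 0], [0, 0, 0]],
    [[1.0, 0, 0], [0, 0, 0]]
  ]
}}

```text
time_s: 16.05
tcp_pos: [0.6439, 0.1959, 0.1635]
eef_rot: [180.0, 0.1, 175.0]
contact_force: [0.3, -0.4, -0.3]
gripper_width: 0.0003
gripper_force: 0.0
```

>>> {"op": "move_arm", "data": {
  "targets": [
    [[0.8, 0, 0], [0, 0, 0]],
    [[1.8, 0, 0], [0, 0, 0]],
    [[2.8, 0, 0], [0, 0, 0]],
    [[3.8, 0, 0], [0, 0, 0]],
    [[4.8, 0, 0], [0, 0, 0]]
  ]
}}

```text
time_s: 16.68
tcp_pos: [0.5955, 0.2, 0.1627]
eef_rot: [180.0, 0.0, 175.0]
contact_force: [1.2, -0.1, -0.3]
gripper_width: 0.0005
gripper_force: 0.0
```

>>> {"op": "move_arm", "data": {
  "targets": [
    [[1.0, 0, 0], [0, 0, 0]],
    [[2.0, 0, 0], [0, 0, 0]],
    [[3.0, 0, 0], [0, 0, 0]],
    [[4.0, 0, 0], [0, 0, 0]],
    [[4.8, 0, 0], [0, 0, 0]]
  ]
}}

```text
time_s: 17.3
tcp_pos: [0.5479, 0.2042, 0.1627]
eef_rot: [180.0, 0.0, 175.0]
contact_force: [0.2, -0.0, -0.7]
gripper_width: 0.0006
gripper_force: 0.7
```

```bash
python3 - <<'E'
from h import *
np.set_printoptions(precision=4,suppress=True)
s=r.get_state();print(s['time_s'],s['tcp_pos'],s['contact_force'])
c=cap('scene');im=c['image']
cv2.imwrite('pics/s2.png',cv2.resize(im[90:250,230:390],None,fx=3.7,fy=3.7,interpolation=cv2.INTER_CUBIC))
u=np.array([.996,-.089])
for th in(.9,1.0,1.1,1.2,1.3,1.6,2.0):
    x=.075-.125*np.cos(th); q=np.array([.5008,.2085])+u*x; print(th,proj(c,[*q,.06+.125*np.sin(th)]))
print([(q['location'],q['score']) for q in pinpoint('lever_handle','scene')])
E
```

```text
17.3 [0.5479 0.2042 0.1627] [ 0.2082 -0.0333 -0.7036]
0.9 (np.float64(161.504417329514), np.float64(319.4053517176064))
1.0 (np.float64(161.3767466278283), np.float64(321.9989143413359))
1.1 (np.float64(161.7352310204916), np.float64(324.7784178929716))
1.2 (np.float64(162.5924179221854), np.float64(327.71862401508395))
1.3 (np.float64(163.95480430035815), np.float64(330.790422249774))
1.6 (np.float64(171.03093005515578), np.float64(340.4504447087578))
2.0 (np.float64(186.59772502117718), np.float64(352.8605467255281))
[([161.7, 326.5], 0.77), ([128.9, 266.8], 0.63)]
```

View pics/s2.png

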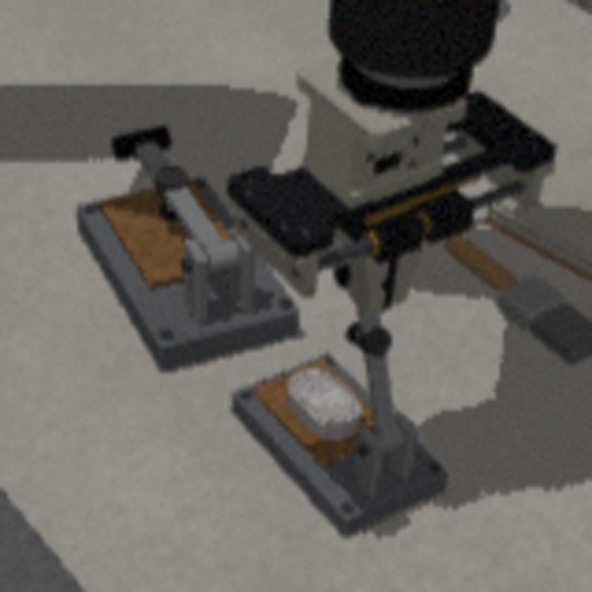

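The crop shows the foot at crop (372,340), the lever past upright (about 1.15–1.2 rad), and the cast on the pad at (325,403). Now over the top, pushing down along the arc.

>>> {"op": "move_arm", "data": {
  "targets": [
    [[-0.4, 0, 0], [0, 0, 0]],
    [[-0.4, 0, -2.0], [0, 0, 0]],
    [[-0.2, 0, -4.0], [0, 0, 0]],
    [[1.5, 0, -4.0], [0, 0, 0]],
    [[2.4, 0, -4.0], [0, 0, 0]]
  ]
}}

```text
time_s: 18.02
tcp_pos: [0.5235, 0.206, 0.202]
eef_rot: [-180.0, -0.1, 174.9]
contact_force: [0.1, 0.2, 0.0]
gripper_width: 0.0009
gripper_force: 0.0
```

>>> {"op": "move_arm", "data": {
  "targets": [
    [[0.2, 0, 1.4], [0, 0, 0]],
    [[0.5, 0, 2.3], [0, 0, 0]],
    [[1.6, 0, 3.0], [0, 0, 0]],
    [[2.6, 0, 3.7], [0, 0, 0]],
    [[3.5, 0, 4.5], [0, 0, 0]]
  ]
}}

```text
time_s: 18.65
tcp_pos: [0.4862, 0.2095, 0.1615]
eef_rot: [180.0, -0.2, 175.0]
contact_force: [-44.0, 5.2, 56.6]
gripper_width: 0.0004
gripper_force: 29.6
```

>>> {"op": "move_arm", "data": {
  "targets": [
    [[0.8, 0, 0.9], [0, 0, 0]],
    [[1.6, 0, 1.9], [0, 0, 0]],
    [[2.2, 0, 3.0], [0, 0, 0]],
    [[2.8, 0, 4.1], [0, 0, 0]],
    [[3.2, 0, 5.3], [0, 0, 0]]
  ]
}}

```text
time_s: 19.27
tcp_pos: [0.4574, 0.212, 0.1034]
eef_rot: [-180.0, -0.0, 175.0]
contact_force: [-0.9, 0.7, 1.0]
gripper_width: 0.0004
gripper_force: 0.6
```

```bash
python3 - <<'E'
from h import *
np.set_printoptions(precision=4,suppress=True)
s=r.get_state();print(s['time_s'],s['tcp_pos'],s['contact_force'])
c=cap('scene');im=c['image']
cv2.imwrite('pics/s3.png',cv2.resize(im[90:250,230:390],None,fx=3.7,fy=3.7,interpolation=cv2.INTER_CUBIC))
E
```

```text
19.275 [0.4574 0.212  0.1034] [-0.9232  0.7168  1.0044]
```

View pics/s3.png

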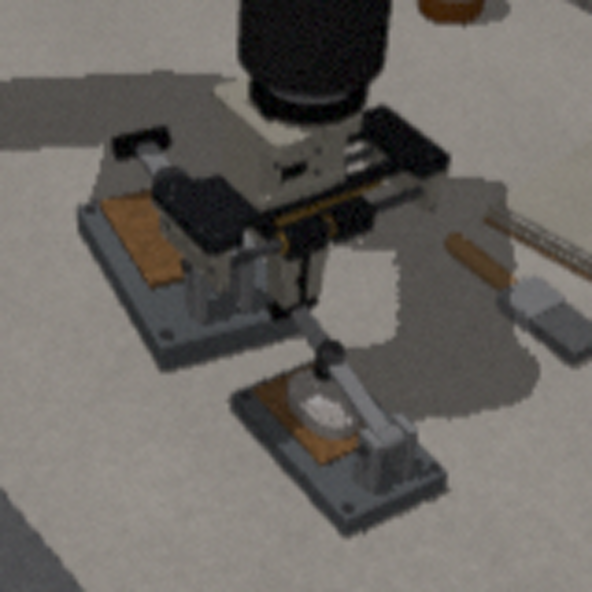

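The lever is coming down, with the foot at crop (328,357). There was a force peak on the way, from the fingertip edge catching the handle. I'll check the lever angle before going on.

```bash
python3 - <<'E'
from h import *
np.set_printoptions(precision=4,suppress=True)
c=cap('scene'); u=np.array([.996,-.089])
def P(x,z): return proj(c,[*(np.array([.5008,.2085])+u*x),z])
for th in(.2,.3,.4,.5,.6,.7,.8,1.0):
    C,S=np.cos(th),np.sin(th)
    f=P(.075-.075*C-.000*S,.06+.075*S); hd=P(.075-.125*C,.06+.125*S)
    print(th,'lever@75',np.round(f,1),'handle',np.round(hd,1),'s,top', .075-.125*C,.068+.125*S)
print('tip',proj(c,r.get_state()['tcp_pos']))
for l in('lever_handle','foot','lever_hinge'): print(l,[(q['location'],round(q['score'],2)) for q in pinpoint(l,'scene')])
E
python3 -c "
import cv2
im=cv2.imread('pics/s3.png');cv2.imwrite('pics/s3b.png',cv2.convertScaleAbs(cv2.resize(im[240:460,180:460],None,fx=2.6,fy=2.6,interpolation=cv2.INTER_CUBIC),alpha=1.6,beta=20))"
```

```text
0.2 lever@75 [187.3 318. ] handle [174.1 307.8] s,top -0.047508322230155206 0.09283366634938266
0.3 lever@75 [185.6 318.6] handle [171.2 308.7] s,top -0.04441706114070075 0.10494002583266746
0.4 lever@75 [184.2 319.3] handle [168.7 309.8] s,top -0.04013262425036064 0.11667729278858133
0.5 lever@75 [182.9 320.3] handle [166.5 311.3] s,top -0.0346978202362966 0.12792819232552538
0.6 lever@75 [181.9 321.3] handle [164.6 312.9] s,top -0.028166951863709794 0.1385803091743794
0.7 lever@75 [181.2 322.5] handle [163.1 314.9] s,top -0.020605273410561065 0.14852721090471138
0.8 lever@75 [180.7 323.9] handle [162.1 317. ] s,top -0.012088338668395676 0.15766951136244034
1.0 lever@75 [180.5 326.9] handle [161.4 322. ] s,top 0.007462211766482527 0.17318387310098707
tip (np.float64(169.8453983594589), np.float64(308.5351219603829))
lever_handle [([129.4, 269.8], 0.75), ([173.1, 306.6], 0.74)]
foot []
lever_hinge [([204.6, 331.0], 0.78), ([159.3, 289.0], 0.73)]
```

View pics/s3b.png

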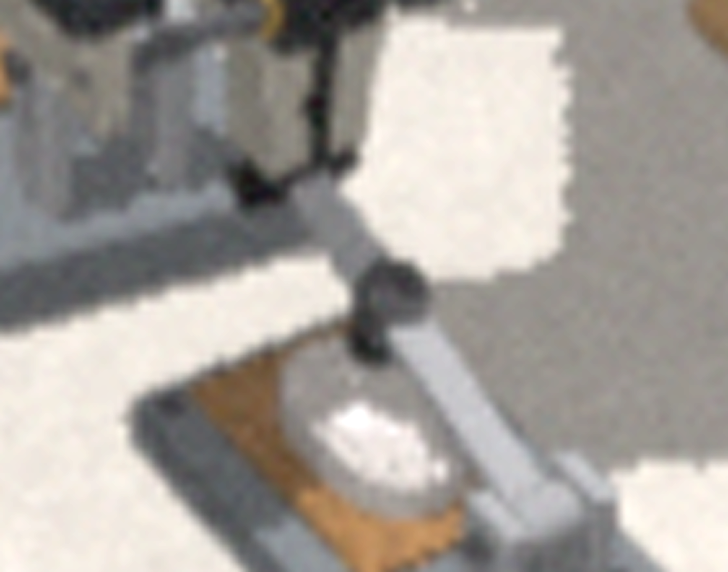

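The lever is at about 0.28 rad with the fingertips on top of the handle. Continuing down slowly.

>>> {"op": "move_arm", "data": {
  "targets": [
    [[0.2, 0, 0.5], [0, 0, 0]],
    [[0.3, 0, 1.0], [0, 0, 0]],
    [[0.4, 0, 1.5], [0, 0, 0]],
    [[0.5, 0, 2.0], [0, 0, 0]],
    [[0.6, 0, 2.4], [0, 0, 0]]
  ]
}}

```text
time_s: 20.15
tcp_pos: [0.4518, 0.2127, 0.0802]
eef_rot: [-180.0, 0.0, 175.0]
contact_force: [0.2, 0.8, 0.9]
gripper_width: 0.0006
gripper_force: 0.3
```

>>> {"op": "move_arm", "data": {
  "targets": [
    [[0, 0, 0.3], [0, 0, 0]],
    [[0, 0, 0.5], [0, 0, 0]],
    [[0, 0, 0.7], [0, 0, 0]],
    [[0, 0, 0.9], [0, 0, 0]],
    [[0, 0, 0.9], [0, 0, 0]]
  ]
}}

```text
time_s: 20.78
tcp_pos: [0.4518, 0.2127, 0.0715]
eef_rot: [-180.0, -0.0, 174.9]
contact_force: [-0.4, 0.7, 0.8]
gripper_width: 0.0002
gripper_force: 0.0
```

>>> {"op": "move_arm", "data": {
  "targets": [
    [[0, 0, 0.06], [0, 0, 0]],
    [[0, 0, 0.12], [0, 0, 0]],
    [[0, 0, 0.18], [0, 0, 0]],
    [[0, 0, 0.18], [0, 0, 0]]
  ]
}}

```text
time_s: 21.28
tcp_pos: [0.4519, 0.2127, 0.0698]
eef_rot: [180.0, 0.0, 174.9]
contact_force: [-0.8, -1.5, 0.7]
gripper_width: 0.0006
gripper_force: 0.4
```

>>> {"op": "move_arm", "data": {
  "targets": [
    [[0, 0, 0.05], [0, 0, 0]],
    [[0, 0, 0.1], [0, 0, 0]],
    [[0, 0, 0.15], [0, 0, 0]],
    [[0, 0, 0.15], [0, 0, 0]]
  ]
}}

```text
time_s: 21.78
tcp_pos: [0.4518, 0.2127, 0.0682]
eef_rot: [180.0, -0.0, 174.9]
contact_force: [-2.0, 1.1, 2.1]
gripper_width: 0.0004
gripper_force: 0.7
```

>>> {"op": "move_arm", "data": {
  "targets": [
    [[0, 0, 0.03], [0, 0, 0]],
    [[0, 0, 0.05], [0, 0, 0]],
    [[0, 0, 0.05], [0, 0, 0]]
  ]
}}

```text
time_s: 22.15
tcp_pos: [0.4518, 0.2128, 0.068]
eef_rot: [180.0, 0.0, 175.0]
contact_force: [-1.9, -0.2, 5.8]
gripper_width: 0.0002
gripper_force: 2.7
```

Force is rising at z = 0.068, which is the stop height. One more small press to be sure, then away.

>>> {"op": "move_arm", "data": {
  "targets": [
    [[0, 0, 0.03], [0, 0, 0]],
    [[0, 0, 0.05], [0, 0, 0]],
    [[0, 0, 0.05], [0, 0, 0]]
  ]
}}

```text
time_s: 22.52
tcp_pos: [0.4519, 0.2128, 0.0679]
eef_rot: [180.0, 0.0, 175.0]
contact_force: [-4.0, 0.4, 8.2]
gripper_width: 0.0004
gripper_force: 4.6
```

>>> {"op": "move_arm", "data": {
  "targets": [
    [[0, 0, -0.1], [0, 0, 0]],
    [[0, 0, -1.0], [0, 0, 0]],
    [[0, 0, -4.0], [0, 0, 0]],
    [[0, 0, -9.0], [0, 0, 0]],
    [[0, 0, -14.0], [0, 0, 0]]
  ]
}}

```text
time_s: 23.15
tcp_pos: [0.4516, 0.2124, 0.209]
eef_rot: [-180.0, -0.0, 174.9]
contact_force: [0.5, 1.1, 0.2]
gripper_width: 0.0002
gripper_force: 0.0
```

>>> {"op": "move_arm", "data": {
  "targets": [
    [[0, 0, 0], [0, 0, 0]],
    [[0, 0, 0], [0, 0, 0]],
    [[0, 0, 0], [0, 0, 0]]
  ]
}}

```text
time_s: 23.52
tcp_pos: [0.4512, 0.2121, 0.2061]
eef_rot: [-179.9, -0.1, 174.9]
contact_force: [-0.7, -0.3, -0.3]
gripper_width: 0.0008
gripper_force: 0.0
```

```bash
python3 - <<'E'
from h import *
np.set_printoptions(precision=4,suppress=True)
c=cap('wrist');w=c['image']; s=cap('scene'); im=s['image']
a=cv2.resize(im[120:250,260:370],(440,520),interpolation=cv2.INTER_CUBIC)
h=cv2.resize(w[100:240,215:345],(360,388),interpolation=cv2.INTER_CUBIC)
o=np.zeros((520,800,3),np.uint8);o[:,:440]=a;o[:388,440:]=h;cv2.imwrite('pics/fin.png',o)
print(r.get_state()['tcp_pos'])
u=np.array([.996,-.089])
for th in(0,.03,.1,.2): print(th,proj(s,[*(np.array([.5008,.2085])+u*(.075-.125*np.cos(th))),.06+.125*np.sin(th)]),proj(c,[*(np.array([.5008,.2085])+u*(.075-.125*np.cos(th))),.06+.125*np.sin(th)]))
for n in('scene','wrist'):print(n,[(q['location'],round(q['score'],2)) for q in pinpoint('lever_handle',n)])
for q in outline_of('oblong_cast','wrist')[:1]: print(q['score'],q['box'],rect(q['mask'],c,.042))
E
```

```text
[0.4514 0.2123 0.2062]
0 (np.float64(180.54470426669283), np.float64(306.8004150456769)) (np.float64(201.24068008082054), np.float64(277.74395653747183))
0.03 (np.float64(179.51737998586285), np.float64(306.883441039437)) (np.float64(202.14318974227163), np.float64(277.75747378808023))
0.1 (np.float64(177.1956489331929), np.float64(307.1680037610713)) (np.float64(204.75674471141664), np.float64(277.7891727742612))
0.2 (np.float64(174.08032454366247), np.float64(307.79689671424484)) (np.float64(209.7894685065946), np.float64(277.8344899172011))
scene [([126.6, 266.8], 0.95), ([178.9, 306.0], 0.86)]
wrist [([198.4, 278.5], 0.85)]
0.68 [257.8, 212.9, 292.2, 244.6] (((0.48727598786354065, 0.20792622864246368), (0.03811802342534065, 0.03549795225262642), 84.07933044433594), array([0.4872, 0.2066], dtype=float32), np.float64(88.96027658544025), array([0.0366, 0.0532]))
```

View pics/fin.png

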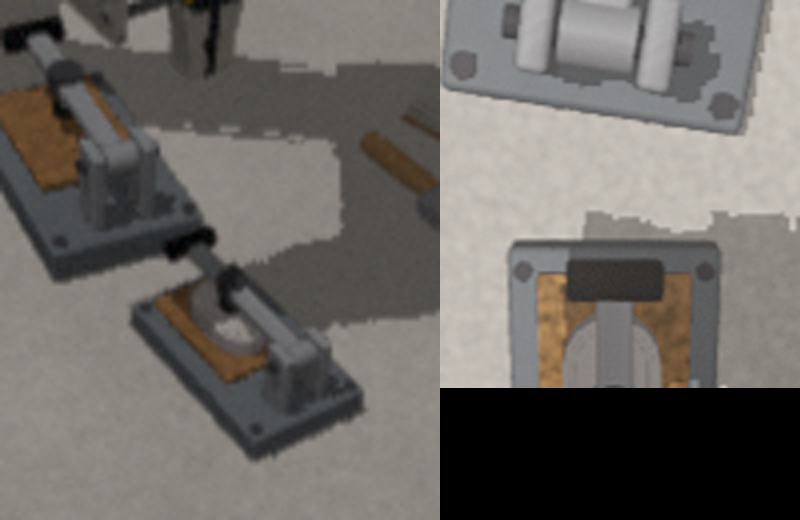

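The final view shows the lever level over the cast, with the handle at left-panel (190,243). The foot is on the cast, the cast sits centred under the lever, and the gripper is clear. Handing in.

```bash
python3 -c "
from plant import r
print(r.close_job())"
```

```text
the job is handed in; nothing more can be done
None
```

The job is handed in: the oblong cast lies face up within about 2 mm of the pad's centre, gripped at 3 N, with the lever pressed shut onto its stop and the foot on the cast. One risk for the verdict: the wrist force read about 72 N while the fingertips caught the lever handle, under the 120 N wrist limit but over 40 N if fingertips count as the gripper's body.

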